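Open the takings box's dial lock and hold it up

ROBOT

A 7-joint arm with a two-finger parallel gripper is mounted at the origin on the work surface. World frame = base frame: x ahead of the robot, y to its left, z up, the work surface at z = 0. Lengths are in mm, angles in rad, forces in N, time in s.
With the tool pointing down it reaches from about 400 to 900 mm from the base axis. Payload 5.5 kg.
Tool frame: the origin (TCP) lies at the very end of the fingers, on their centre line; the grasp point (between the pads) lies 19 mm behind it; z points along the fingers, y is the direction in which the jaws open and shut (so a half turn about z gives the same grasp; the last joint's range is limited). The gripper opens to 85 mm and grips with 20 to 120 N. Pads are 22 mm wide; open, the fingers measure 114 mm over their backs; the gripper's body (76 mm by 85 mm) begins 54 mm behind the grasp point. The pads swing forward as they close: fully open they stand 13 mm farther back than shut.
Start: joints at [0.263, 0.501, -0.427, 1.55, 0.221, 1.138, -0.21], TCP at [650, 0.037, 231.31] pointing down, gripper open.
Joint ranges: [-2.88, 2.88], [-0.31, 2.03], [-1.54, 1.56], [0.2, 2.42], [-1.41, 4.55], [0.19, 2.02], [-2.57, 2.57]. Speed limits (rad/s): [2.57, 2.57, 3.14, 3.14, 3.14, 3.14, 3.14].

INTERFACE

Orientations are given as [roll, pitch, yaw] about the fixed x, y, z axes, in that order (R = Rz(yaw) Ry(pitch) Rx(roll)).
In Python, from bench import telemetry, eyes, sign_off gives the robot as it stands.
- The arm moves only by the tool drive_tool, never from a script. Its argument "commands" is a list of rows, each a list of 2 entries, a list of its own where there are three numbers: the shift along the tool's x, y, z in m, then the turn about the tool's z in degrees. A call has 1 to 12 rows; each row shifts and turns the commanded pose from where the row before left it, along the tool's axes as they then stand; what a row does not reach is not made up. A row lasts 1/10 s, in which the tool goes at most 50 mm and 8.59 degrees, less where a joint would pass 70% of its speed; a pose out of reach is approached as far as the arm can. A call is refused whole if a number of a shift passes 0.05 or a number of a turn 8.59, either way. A call with a gripper value outside its range is refused whole. "gripper" is the closure, from -1 (fully open) to 1 (shut), so that 0 is half open, set as the call begins (left out, the last holds). The fingers move at their own pace and stop on an object; "newtons" is the grip in N (left out, the last holds). Time passes only in rows, so rows that do not move let the fingers close. It gives the time, the measured TCP pose, the force and the opening at its end, in the units of the state.
- telemetry.get_obs(): the state, without advancing time (a new reading comes with each control period).
- eyes.camera(name): name is "scene" or "side" or "wrist"; returns the picture (384x512x3 uint8, red, green, blue); there is no depth.
- eyes.get_calibration(name): a dict with "intrinsics" (3x3 intrinsics, pixels), "dist" ([k1, k2, p1, p2, k3] as OpenCV has them; the pictures are not rectified), "extrinsics" (4x4, takes a point from world to camera coordinates). Camera axes: x right, y up, looking along -z (the intrinsics and any distortion apply to the point x, -y, -z); pixel columns grow to the right and rows downward; lengths in mm; the calibration is good to about 2 mm. A picture is of the moment at which its call begins: read the wrist's pose just before it. get_calibration takes no time and is no camera call; for the wrist camera it gives the pose at the moment of the call.
- sign_off(): hands the job in, once; it reports no verdict.
The state is a dict: "time": time; "qpos": joint angles; "qd": joint speeds; "effort": joint torques, N m; "eef_pos": TCP position; "orientation": TCP orientation; "wrist_force": force on the tool from outside, world axes, zero at the start; "wrist_torque": the same for the moment, N m; "finger_gap": finger opening in mm.
Only numpy, scipy, OpenCV 4.12 (cv2) and the standard library are available. Lean on these libraries where they do the work, as an engineer would, in place of code of your own. Each camera call takes 0.05 s, during which the arm holds its last target.

TASK

The grey takings box is locked by the brass dial padlock that lies in the hasp on its lid. Turn the lock's dial clockwise, feeling it click from notch to notch, until its pointer meets the raised mark on the case, then pull the shackle out fully and lift the opened lock off the box. Finish while still holding the lock still in the gripper, level with its dial on top, about 15 cm above the lid; leave everything else on the counter as it is.

Things in the scene. Friction and masses are not known exactly. Their poses are not given: they have to be found in the camera images.
- box: Takings box, grey steel, fixed, 246 x 306 mm, lid top 85 mm up. Origin: centre of its underside, z up. On the lid at x = +25 mm, y = 0 lies a 4 mm hasp plate (105 x 85 mm) on which the lock rests between low stops: 6 mm high at the case's four corners (the middle 46 mm of its long sides is free) and one behind it; 1.5 mm play. They keep it from turning, not from being lifted.
- hasp_eye (a point): Centre of the 13 mm hole of the fixed steel eye on the hasp, just before the case's shackle end: an upright lug 6 mm thick (along the lock's x), 27 mm wide, 30 mm high over the hasp plate. The +y leg of the shackle passes through the hole, so the lock cannot be lifted until the shackle is fully out. The case bears on this lug when the shackle is pulled.
- lock_center (a point): Centre of the loose lock's brass case, half-way up: 74 mm long (x), 60 mm wide (y), 34 mm high. Axes of the lock: z up out of the dial's face, -x towards the shackle; at rest they are the box's. The dial turns about z through this point. The case can be gripped from above by its long sides (60 mm apart), at the middle of their length. The lock weighs about 0.4 kg in all.
- dial_grip (a point): Point on the dial's axis inside its black grip bar, 41.5 mm above the case's centre. The bar is 36 mm long, 10 mm wide; its top is 6 mm above this point, and it stands on a black disc (radius 23 mm) whose top is 21 mm below it. Axes turn with the dial: x along the bar, y across its 10 mm width, z up; the -x half, with a white line, is the pointer.
- dial (a joint): Dial angle, rad, growing counter-clockwise from above. 0: the pointer meets the small raised steel bar on the case's top at its shackle end and frees the shackle (within about 0.08). Notches every 0.349 rad (20 degrees, about 0.1 N m from one to the next); let go, it drops into the nearest unless balanced midway. Starts 0.3 to 1.45 on the positive side; end stops at -0.9 and 1.6.
- shackle_bow (a point): Middle of the shackle's outer cross bar: round steel 8 mm thick, running along the lock's y (straight for 22 mm), 97 mm from the case's centre towards the lock's -x when shut, 20 mm above the lid. The legs run along x, 48 mm apart between centres; 48 mm are free between bow and eye, for a finger. Axes are the lock's.
- shackle (a joint): How far the shackle is drawn out of the case along the lock's -x, m: 0 shut, 0.026 fully open (stop). Once released it slides stiffly (about 2 N) and stays where left.
Things that resemble listed ones, but are neither listed nor needed, are in the scene too. What is shaped like the part that bears lock_center but green is not meant.

How it is judged (in metres and radians):
On the way, in this order (a step that is already met when the one before it is completed fails the run):
1. the dial stands in the notch at the mark, the shackle still shut (value of joint dial between -0.12 and 0.12 rad and value of joint shackle below 0.008 m), for 0.2 s.
2. the shackle is pulled fully open while the lock lies in the hasp (value of joint shackle above 0.022 m and z of lock_center in the frame of box below 0.125 m), for 0.2 s.
At the end, for the whole second after the job is handed in: The lock, shackle still drawn out at least 20 mm, is held still (under 30 mm/s) in the fingers (at least 2 N), its case's centre 120 to 315 mm above the lid, dial up within 0.3 rad, touching the box nowhere (z of lock_center in the frame of box between 0.205 and 0.4 m and angle between lock_center's own z axis and vertical below 0.3 rad and value of joint shackle above 0.02 m and contact force between lock and the fingers above 2 N and contact force between lock and box below 0.1 N and linear speed of lock below 0.03 m/s); the arm keeps its last pose, push and grip.
It fails at once if another thing on the counter or the box is pushed more than 40 mm or tipped over (distance of any of dip_bowl, sauce_bottle, tumbler, pickle_jar, mug, spoon, plates from where it was at the start of the episode above 0.04 m or angle between any of dip_bowl, sauce_bottle, tumbler, pickle_jar, mug, spoon, plates's own z axis and vertical above 0.5 rad).
It also fails if it takes over 58 s, if anything falls off the work surface, if the arm or the gripper's body presses on something with over 40 N, if the wrist force passes 120 N, or if a joint passes its speed limit or range.

## Working session

There is one attempt and no reset: what is moved stays moved. The work goes in short steps, Python scripts to look and compute and a tool call to move; the robot and the scene stay as the last step left them, time stands still between calls to the robot, and variables do not carry over. Pictures are saved under pics/ and viewed, and the job is handed in when it is done.

Besides the shell and the picture viewer there is one more tool, called by a JSON object that holds its "fn" and its "kwargs". drive_tool: Moves the arm, as the interface text tells. Its arguments: {"type":"object","properties":{"commands":{"type":"array","items":{"type":"array"}},"gripper":{"type":"number"},"newtons":{"type":"number"}},"required":["commands"]}

```bash
mkdir -p pics; ls; cat > h.py <<'E'
import numpy as np, cv2
from bench import telemetry, eyes
def snap(name,fn):
    c=eyes.get_calibration(name); im=eyes.camera(name)
    cv2.imwrite(f'pics/{fn}.png',cv2.cvtColor(np.asarray(im),cv2.COLOR_RGB2BGR))
    np.savez(f'pics/{fn}.npz',K=np.array(c['intrinsics']),d=np.array(c['dist'],float),T=np.array(c['extrinsics']))
    return im
def cal(fn):
    z=np.load(f'pics/{fn}.npz'); return z['K'],z['d'],z['T']
def ray(fn,uv):
    K,d,T=cal(fn); p=cv2.undistortPoints(np.array(uv,float).reshape(-1,1,2),K,d).reshape(-1,2)
    R,t=T[:3,:3],T[:3,3]
    D=np.c_[p[:,0],-p[:,1],-np.ones(len(p))]@R   # R^T d
    return -R.T@t, D/np.linalg.norm(D,axis=1)[:,None]
def onz(fn,uv,z):
    o,D=ray(fn,uv); return o+D*((z-o[2])/D[:,2])[:,None]
def proj(fn,P):
    K,d,T=cal(fn); P=np.array(P,float).reshape(-1,3); C=P@T[:3,:3].T+T[:3,3]
    C=np.c_[C[:,0],-C[:,1],-C[:,2]]
    return cv2.projectPoints(C,np.zeros(3),np.zeros(3),K,d)[0].reshape(-1,2)
def tri(a,uva,b,uvb):
    o1,D1=ray(a,[uva]);o2,D2=ray(b,[uvb]);D1=D1[0];D2=D2[0]
    s=np.linalg.lstsq(np.c_[D1,-D2],o2-o1,rcond=None)[0]
    p,q=o1+s[0]*D1,o2+s[1]*D2
    return (p+q)/2,np.linalg.norm(p-q)
E
python3 - <<'E'
from h import *
for n in ['scene','side','wrist']: snap(n,n+'0')
o=telemetry.get_obs(); print(o)
E
```

```text
pics
{'time': 0.15, 'qpos': array([ 0.26316655,  0.50164994, -0.42682021,  1.55122546,  0.22086119,
        1.13829463, -0.21029273]), 'qd': array([-0.00077954, -0.00203033, -0.00033598, -0.00441126, -0.00052491,
        0.00086836,  0.00176027]), 'effort': array([-7.84630305e-03, -5.70037007e+01, -5.82563952e+00, -2.81283009e+01,
        1.07005105e-02,  7.80367671e-03, -3.10690336e-05]), 'eef_pos': array([ 6.49459971e+02, -3.39284968e-02,  2.30479431e+02]), 'orientation': array([-3.14007563e+00, -4.33467935e-07,  1.57089831e+00]), 'wrist_force': array([ 0.51968822,  0.13203071, -0.10891468]), 'wrist_torque': array([-0.0047618 ,  0.0413372 , -0.01275761]), 'finger_gap': 85.27720991574908}
```

View pics/scene0.png

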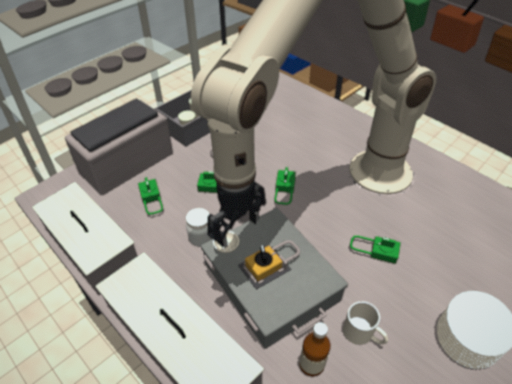

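View pics/side0.png

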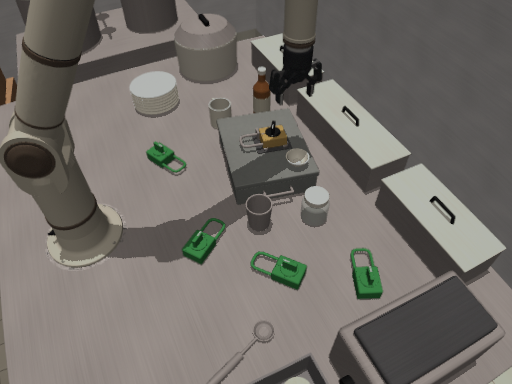

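View pics/wrist0.png

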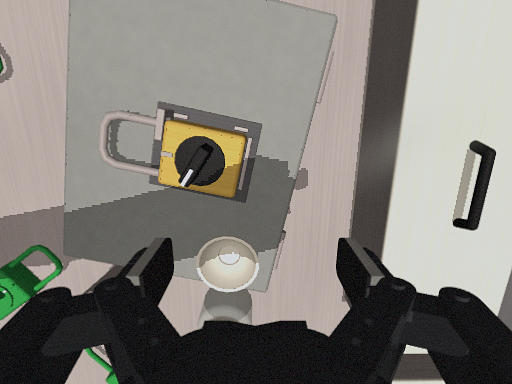

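The wrist view shows the brass lock at (203,158), with the shackle to the left and the eye at (160,125). The dial bar's white pointer end is at (185,180), and the dip bowl sits on the lid at (228,265). Next I'll measure these.

```bash
python3 - <<'E'
from h import *
im=cv2.imread('pics/wrist0.png'); hsv=cv2.cvtColor(im,cv2.COLOR_BGR2HSV)
m=cv2.inRange(hsv,(15,120,80),(35,255,255)); 
n,l,st,c=cv2.connectedComponentsWithStats(m); i=1+np.argmax(st[1:,4]); mm=(l==i).astype(np.uint8)
cs,_=cv2.findContours(mm,cv2.RETR_EXTERNAL,cv2.CHAIN_APPROX_NONE)
P=onz('wrist0',cs[0].reshape(-1,2),123)
r=cv2.minAreaRect(P[:,:2].astype(np.float32)); print('case',r, cv2.boxPoints(r))
print('cam',ray('wrist0',[[256,192]]))
# black disc
roi=np.zeros_like(m); roi[120:205,140:260]=1
blk=cv2.inRange(hsv,(0,0,0),(180,255,60))*roi
hull=cv2.convexHull(cs[0]); inh=np.zeros_like(m); cv2.fillConvexPoly(inh,hull,255)
blk&=inh
n,l,st,c=cv2.connectedComponentsWithStats(blk); i=1+np.argmax(st[1:,4]); print(st[i],c[i])
e=cv2.minEnclosingCircle(np.argwhere(l==i)[:,::-1].astype(np.float32)); print(e, onz('wrist0',[c[i]],126.5),onz('wrist0',[e[0]],126.5))
# white line
w=cv2.inRange(hsv,(0,0,150),(180,60,255))&inh
ys,xs=np.nonzero(w); print(len(xs))
n,l,st,c=cv2.connectedComponentsWithStats(w); 
for k in range(1,n):
  if st[k,4]>5: print(st[k],c[k],onz('wrist0',[c[k]],153.5))
# box lid corner edges, grey contour
K=im[60:240,60:320]; K=cv2.resize(K,None,fx=3,fy=3,interpolation=cv2.INTER_CUBIC); cv2.imwrite('pics/w0z.png',K)
E
```

```text
case ((599.2445068359375, 29.042720794677734), (61.14139938354492, 72.99714660644531), 77.92528533935547) [[557.15845    6.783407]
 [628.5405    -8.48665 ]
 [641.33057   51.302032]
 [569.9485    66.57209 ]]
cam (array([648.70839344,  71.21496036, 372.9047159 ]), array([[ 0.00269304, -0.28298484, -0.9591206 ]]))
[ 175  136   50   51 1872] [199.73344017 160.55929487]
((197.86219787597656, 162.3789825439453), 26.533897399902344) [[598.88796646  27.98713893 126.5       ]] [[597.10900793  26.33795488 126.5       ]]
124
[161 151  11   6  48] [165.83333333 153.83333333] [[577.67330863  38.16505474 153.5       ]]
[180 169  13  18  73] [186.1369863  177.50684932] [[592.47748611  18.82518314 153.5       ]]
```

View pics/w0z.png

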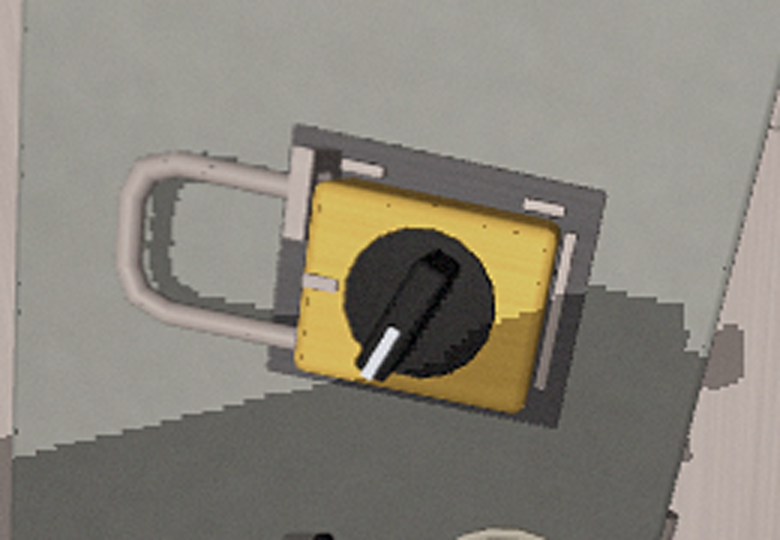

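```bash
python3 - <<'E'
from h import *
a=onz('wrist0',[[191.7,170],[182.7,186]],153.5); print(a); d=a[1]-a[0]; print(np.degrees(np.arctan2(d[1],d[0]))%360)
# bar far top end centre in zoom ~ (440,262) => 
f=onz('wrist0',[[60+440/3,60+258/3],[60+372/3,60+370/3]],153.5); print(f,f.mean(0)); d=f[1]-f[0]; print(np.degrees(np.arctan2(d[1],d[0]))%360,np.linalg.norm(d))
print('eye top',onz('wrist0',[[60+300/3,60+150/3],[60+296/3,60+238/3]],119))
print('mark',onz('wrist0',[[60+321/3,60+284/3]],124))
print('bow',onz('wrist0',[[60+130/3,60+232/3]],105))
print('bowl',onz('wrist0',[[228,265],[199,265],[258,265],[228,238]],115))
im=cv2.imread('pics/scene0.png');cv2.imwrite('pics/s0z.png',cv2.resize(im[180:320,190:330],None,fx=4,fy=4,interpolation=cv2.INTER_CUBIC))
print(proj('scene0',[[599,28.5,153.5],[599,28.5,106]]),proj('side0',[[599,28.5,153.5],[599,28.5,106]]))
E
```

```text
[[597.41638645  25.04273168 153.5       ]
 [589.14310841  11.66836162 153.5       ]]
238.25939731134912
[[610.46983359  44.28952684 153.5       ]
 [590.37779642  13.92908459 153.5       ]] [600.42381501  29.10930571 153.5       ]
236.50406982847625 36.40668085737268
eye top [[564.84512552  71.70013258 119.        ]
 [561.18202853  46.16027829 119.        ]]
mark [[569.10938453  32.96546966 124.        ]]
bow [[503.39472115  46.83031413 105.        ]]
bowl [[619.96401721 -84.95180728 115.        ]
 [589.40932685 -84.97409736 115.        ]
 [651.53433556 -84.94980994 115.        ]
 [620.86357783 -53.78724759 115.        ]]
[[263.94734587 251.657743  ]
 [263.85340366 263.19717752]] [[272.64940027 123.8772507 ]
 [272.31792247 136.25071587]]
```

View pics/s0z.png

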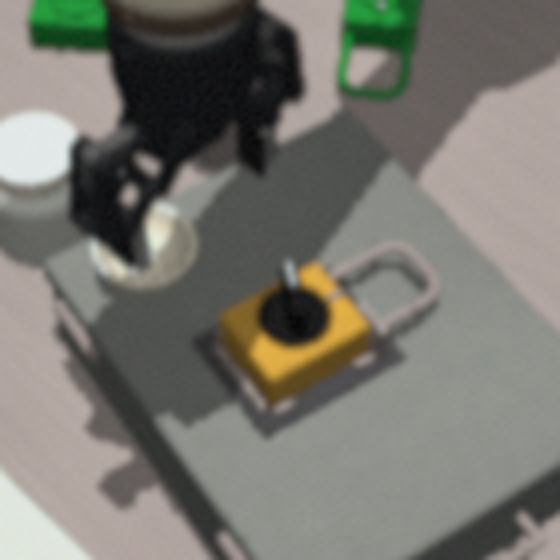

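The scene view agrees: the projected lock position (264,257) lands on the brass case. The bar measures 36.4 mm against 36, and the eye and bow are where they should be. I take the lock centre as about (599.5, 28.8), with yaw -12.1° and the dial at about +69.5°.

{"fn": "drive_tool", "kwargs": {"commands": [[[0.0096,-0.0167,0],0],[[0.0096,-0.0167,0],0],[[0.0096,-0.0166,0],0],[[0,0,0.01],8],[[0,0,0.015],8],[[0,0,0.015],8],[[0,0,0.01],8.5],[[0,0,0],0],[[0,0,0],0]], "gripper": -0.3, "newtons": 40}}

```text
time: 1.05
eef_pos: [599.9, 29.0, 181.3]
orientation: [-3.141, 0.0, 1.008]
wrist_force: [0.1, -0.2, -0.2]
finger_gap: 55.5
```

```bash
python3 - <<'E'
from h import *
o=telemetry.get_obs(); print(o['eef_pos'],o['orientation'],o['qpos'],o['finger_gap'])
snap('wrist','wrist1')
print(proj('wrist1',[[599.5,28.8,153.5]]))
E
```

```text
[599.90245505  28.9738817  181.28847791] [-3.14125044e+00  2.93821836e-04  1.00776825e+00] [ 0.15618511  0.45214986 -0.32451213  1.72930835  0.16765547  0.98781273
 -0.7936498 ] 55.536885655562756
[[255.55183133 222.26641262]]
```

View pics/wrist1.png

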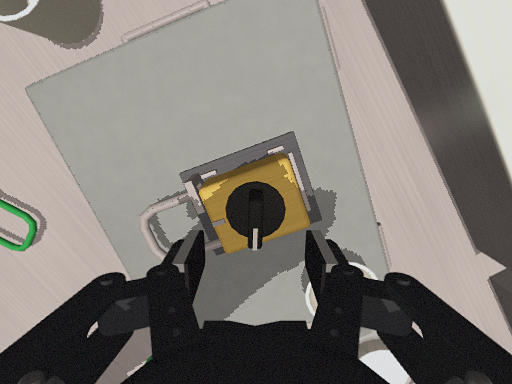

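The bar is vertical in the wrist view at column 255, centred between the fingers. Descending.

{"fn": "drive_tool", "kwargs": {"commands": [[[0,0,0.015],0],[[0,0,0.015],0],[[0,0,0.01],0],[[0,0,0.01],0],[[0,0,0],0],[[0,0,0],0]]}}

```text
time: 1.7
eef_pos: [599.8, 28.9, 130.9]
orientation: [-3.141, 0.0, 1.004]
wrist_force: [0.1, 0.9, 0.9]
finger_gap: 55.3
```

{"fn": "drive_tool", "kwargs": {"commands": [[[0,0,0],0],[[0,0,0],0],[[0,0,0],0],[[0,0,0],0],[[0,0,0],0],[[0,0,0],0],[[0,0,0],0],[[0,0,0],0]], "gripper": 1, "newtons": 40}}

```text
time: 2.5
eef_pos: [600.4, 28.9, 131.9]
orientation: [3.141, -0.0, 1.004]
wrist_force: [-1.5, -0.8, 7.0]
finger_gap: 9.3
```

{"fn": "drive_tool", "kwargs": {"commands": [[[0,0,-0.001],5],[[0,0,0],5],[[0,0,0],5],[[0,0,0],5],[[0,0,0],0],[[0,0,0],0]]}}

```text
time: 3.1
eef_pos: [600.1, 28.6, 132.0]
orientation: [3.141, 0.0, 0.657]
wrist_force: [1.4, -1.1, -2.1]
finger_gap: 9.5
```

```bash
python3 -c "
from h import *
o=telemetry.get_obs(); print(o['wrist_torque'],o['wrist_force'],o['orientation'],o['qpos'][6])"
```

```text
[-0.12378737 -0.3794954   0.04055927] [ 1.39091048 -1.11114172 -2.0663714 ] [3.14131214e+00 1.37050086e-04 6.56859546e-01] -1.1239765687530117
```

{"fn": "drive_tool", "kwargs": {"commands": [[[0,0,0],5],[[0,0,0],5],[[0,0,0],5],[[0,0,0],5],[[0,0,0],0],[[0,0,0],0]]}}

```text
time: 3.7
eef_pos: [600.2, 28.2, 132.1]
orientation: [3.141, -0.0, 0.308]
wrist_force: [2.7, -2.2, -3.2]
finger_gap: 9.4
```

```bash
python3 -c "
from h import *
o=telemetry.get_obs(); print(o['wrist_torque'],o['wrist_force'],o['orientation'],o['qpos'][6])"
```

```text
[-0.51283017 -0.62371454  0.07064133] [ 2.65278012 -2.16641392 -3.17118017] [ 3.14095266e+00 -7.04568243e-05  3.08387145e-01] -1.4321814903679098
```

{"fn": "drive_tool", "kwargs": {"commands": [[[0,0,0],5],[[0,0,0],5],[[0,0,0],5],[[0,0,0],5],[[0,0,0],0],[[0,0,0],0]]}}

```text
time: 4.3
eef_pos: [599.9, 27.9, 132.1]
orientation: [3.141, 0.0, -0.04]
wrist_force: [1.8, -4.3, -2.0]
finger_gap: 9.4
```

```bash
python3 - <<'E'
from h import *
o=telemetry.get_obs(); print(o['wrist_torque'],o['wrist_force'],o['orientation'],o['qpos'][6])
snap('wrist','wrist2');snap('scene','scene2')
a=cv2.imread('pics/scene2.png');cv2.imwrite('pics/s2z.png',cv2.resize(a[180:320,190:330],None,fx=4,fy=4,interpolation=cv2.INTER_CUBIC))
E
```

```text
[-0.96108992 -0.45204731  0.08989562] [ 1.82175382 -4.32993152 -2.01659453] [ 3.14064697e+00  1.63782449e-04 -4.04980396e-02] -1.7409378298173672
```

View pics/wrist2.png

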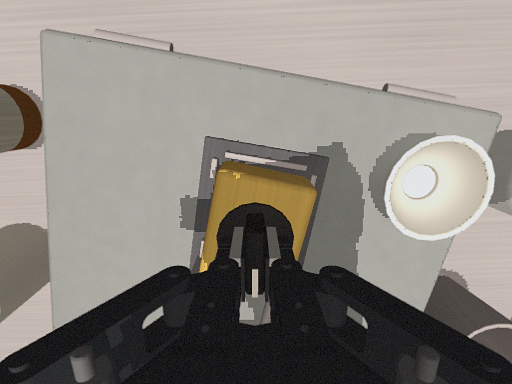

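The bar has 9.8° left to turn before it lines up with the lock's axis.

{"fn": "drive_tool", "kwargs": {"commands": [[[0,0,0],4.9],[[0,0,0],4.9],[[0,0,0],0],[[0,0,0],0],[[0,0,0],0]]}}

```text
time: 4.9
eef_pos: [599.8, 29.0, 132.1]
orientation: [-3.141, 0.0, -0.212]
wrist_force: [1.4, -2.6, -4.4]
finger_gap: 8.9
```

```bash
python3 -c "
from h import *
o=telemetry.get_obs(); print(o['wrist_torque'],o['wrist_force'],o['orientation'],o['qpos'][6])"
```

```text
[-0.58226912 -0.39775647  0.08474098] [ 1.39949174 -2.60208448 -4.43060079] [-3.14142856e+00  3.97044001e-04 -2.12332250e-01] -1.8937773460910445
```

{"fn": "drive_tool", "kwargs": {"commands": [[[0,0,0],0],[[0,0,0],0],[[0,0,0],0],[[0,0,0],0],[[0,0,0],0],[[0,0,-0.015],0],[[0,0,-0.02],0],[[0,0,-0.02],0],[[0,0,-0.02],0],[[0,0,0],0],[[0,0,0],0]], "gripper": -0.3}}

```text
time: 6.0
eef_pos: [600.5, 28.9, 208.4]
orientation: [-3.141, -0.002, -0.215]
wrist_force: [-0.3, 0.4, -0.0]
finger_gap: 55.6
```

```bash
python3 - <<'E'
from h import *
o=telemetry.get_obs(); print(o['eef_pos'],o['wrist_force'],o['orientation'],o['qpos'])
snap('wrist','wrist3')
a=cv2.imread('pics/wrist3.png');cv2.imwrite('pics/w3z.png',cv2.resize(a[100:300,130:390],None,fx=3,fy=3,interpolation=cv2.INTER_CUBIC))
E
```

```text
[600.45079593  28.85624876 208.44550961] [-0.31622341  0.36232164 -0.01068845] [-3.14099683e+00 -1.77487017e-03 -2.14681322e-01] [-0.06531086  0.40201184 -0.03525347  1.71431321  0.01612356  1.02367685
 -1.89159562]
```

View pics/w3z.png

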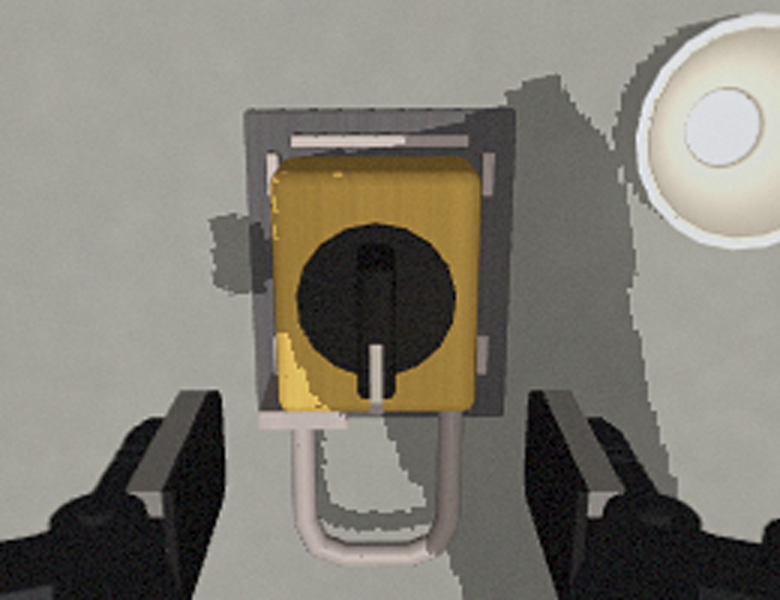

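The dial has clicked in with its white pointer on the raised mark (zoom 376,400). The shackle is still shut, and its legs are at zoom columns 305 and 450. Next I close the fingers and hook the bow.

{"fn": "drive_tool", "kwargs": {"commands": [[[-0.017,0,0],0],[[-0.018,0,0],0],[[-0.017,0,0],0],[[-0.017,0,0],0],[[0,0,0.02],0],[[0,0,0.02],0],[[0,0,0],0],[[0,0,0],0]], "gripper": 1}}

```text
time: 6.85
eef_pos: [531.9, 43.4, 166.7]
orientation: [3.141, 0.002, -0.215]
wrist_force: [-0.2, -0.5, 0.6]
finger_gap: 0.3
```

```bash
python3 - <<'E'
from h import *
o=telemetry.get_obs(); print(o['eef_pos'],o['orientation'],o['finger_gap'])
u=np.array([np.cos(-.211),np.sin(-.211)]); print('along,across',u@(o['eef_pos'][:2]-[599.5,28.8]),np.array([-u[1],u[0]])@(o['eef_pos'][:2]-[599.5,28.8]))
snap('scene','scene4');snap('side','side4')
a=cv2.imread('pics/scene4.png')[180:320,190:330];b=cv2.imread('pics/side4.png')[60:200,190:330]
cv2.imwrite('pics/z4.png',cv2.resize(np.hstack([a,b]),None,fx=2.8,fy=2.8,interpolation=cv2.INTER_CUBIC))
E
```

```text
[531.8585902   43.44522716 166.66314693] [ 3.14090677e+00  2.18015489e-03 -2.14639172e-01] 0.3186695843723998
along,across -69.20852084702592 0.15375496684861822
```

View pics/z4.png

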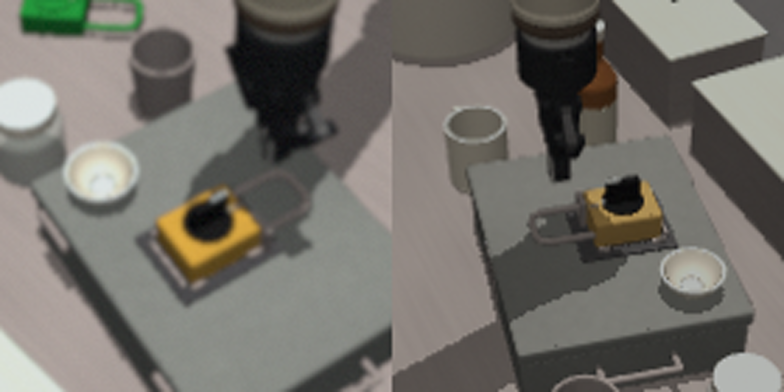

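Both views show the closed fingers above the shackle's opening (left panel 280,150; right panel 563,175). Going down in two stages, watching the force.

{"fn": "drive_tool", "kwargs": {"commands": [[[0,0,0.015],0],[[0,0,0.015],0],[[0,0,0.015],0],[[0,0,0],0],[[0,0,0],0]]}}

```text
time: 7.45
eef_pos: [533.1, 43.6, 123.0]
orientation: [-3.141, -0.001, -0.215]
wrist_force: [0.3, -0.0, -0.2]
finger_gap: 0.1
```

{"fn": "drive_tool", "kwargs": {"commands": [[[0,0,0.008],0],[[0,0,0.009],0],[[0,0,0.009],0],[[0,0,0],0],[[0,0,0],0]]}}

```text
time: 7.95
eef_pos: [532.2, 43.5, 95.8]
orientation: [3.141, 0.001, -0.215]
wrist_force: [-0.6, -0.1, 0.1]
finger_gap: -0.3
```

No contact on the way down. Now pulling along tool -x.

{"fn": "drive_tool", "kwargs": {"commands": [[[-0.004,0,0],0],[[-0.004,0,0],0],[[-0.004,0,0],0],[[-0.004,0,0],0],[[-0.004,0,0],0],[[0,0,0],0]]}}

```text
time: 8.55
eef_pos: [512.8, 47.9, 96.5]
orientation: [-3.141, -0.0, -0.214]
wrist_force: [0.0, -0.1, -0.4]
finger_gap: 0.0
```

{"fn": "drive_tool", "kwargs": {"commands": [[[-0.004,0,0],0],[[-0.004,0,0],0],[[-0.004,0,0],0],[[-0.003,0,0],0],[[0,0,0],0]]}}

```text
time: 9.05
eef_pos: [497.7, 51.2, 96.3]
orientation: [3.142, 0.001, -0.214]
wrist_force: [0.3, -0.1, 0.0]
finger_gap: -0.2
```

{"fn": "drive_tool", "kwargs": {"commands": [[[-0.002,0,0],0],[[-0.001,0,0],0],[[-0.001,0,0],0],[[0,0,0],0],[[0,0,0],0]]}}

```text
time: 9.55
eef_pos: [494.4, 51.9, 96.3]
orientation: [3.142, 0.0, -0.215]
wrist_force: [1.0, 0.0, 0.1]
finger_gap: -0.1
```

```bash
python3 - <<'E'
from h import *
snap('scene','scene5');snap('side','side5')
a=cv2.imread('pics/scene5.png')[180:320,190:330];b=cv2.imread('pics/side5.png')[60:200,190:330]
cv2.imwrite('pics/z5.png',cv2.resize(np.hstack([a,b]),None,fx=2.8,fy=2.8,interpolation=cv2.INTER_CUBIC))
E
```

```text
(no output)
```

View pics/z5.png

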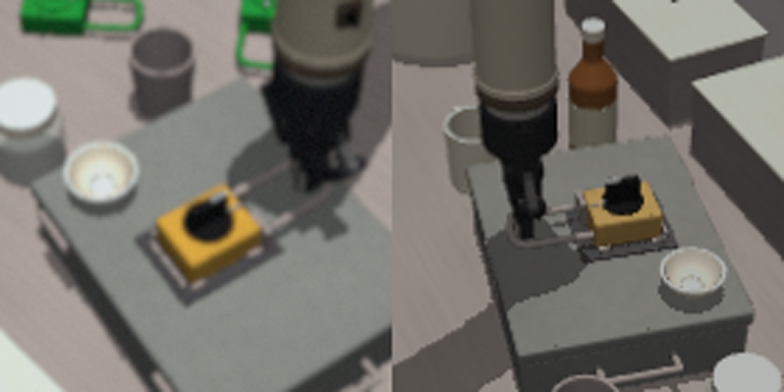

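The shackle has moved; in the right panel its bow is at about (512,235), where it was at about (533,230) before. I'll keep pulling until the stop shows up in the force.

{"fn": "drive_tool", "kwargs": {"commands": [[[-0.001,0,0],0],[[-0.001,0,0],0],[[0,0,0],0],[[0,0,0],0]]}}

```text
time: 10.05
eef_pos: [492.6, 52.3, 96.3]
orientation: [-3.142, -0.0, -0.215]
wrist_force: [1.7, -1.2, -0.1]
finger_gap: -0.1
```

{"fn": "drive_tool", "kwargs": {"commands": [[[-0.001,0,0],0],[[-0.001,0,0],0],[[0,0,0],0],[[0,0,0],0]]}}

```text
time: 10.45
eef_pos: [492.5, 52.4, 96.7]
orientation: [-3.141, -0.004, -0.215]
wrist_force: [6.7, -1.1, -3.5]
finger_gap: 0.2
```

{"fn": "drive_tool", "kwargs": {"commands": [[[-0.001,0,0],0],[[-0.001,0,0],0],[[-0.001,0,0],0],[[0,0,0],0],[[0,0,0],0],[[0,0,0],0]]}}

```text
time: 11.05
eef_pos: [492.4, 52.6, 97.3]
orientation: [-3.14, -0.009, -0.216]
wrist_force: [12.8, -3.0, -6.5]
finger_gap: -0.0
```

It's at a firm stop: 12.8 N with no further travel. Backing off, then lifting.

{"fn": "drive_tool", "kwargs": {"commands": [[[0.004,0,0],0],[[0.006,0,0],0],[[0,0,0],0],[[0,0,-0.02],0],[[0,0,-0.03],0],[[0,0,-0.03],0],[[0,0,-0.03],0],[[0.02,0,0],0],[[0.025,0,0],0],[[0.025,0,0],0],[[0.025,0,0],0],[[0,0,0],0]], "gripper": -1}}

```text
time: 12.25
eef_pos: [592.2, 29.9, 205.7]
orientation: [3.141, -0.001, -0.216]
wrist_force: [-0.3, 0.4, 0.4]
finger_gap: 85.4
```

```bash
python3 - <<'E'
from h import *
o=telemetry.get_obs(); print(o['eef_pos'],o['wrist_force'],o['orientation'],o['finger_gap'])
snap('wrist','wrist6')
E
```

```text
[592.16599581  29.88785797 205.70376123] [-0.2630071   0.39054809  0.42676556] [ 3.14121015e+00 -6.67652848e-04 -2.16111368e-01] 85.40283505103588
```

View pics/wrist6.png

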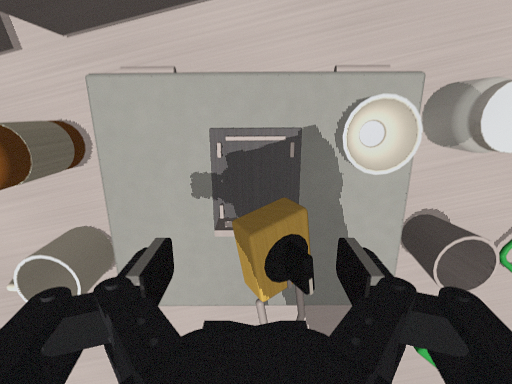

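The jaws opened inside the shackle while lifting, because gripper values take effect as a call begins. That was my mistake, and it dragged the lock along. Checking where it is.

```bash
python3 - <<'E'
from h import *
snap('scene','scene7');snap('side','side7');snap('wrist','wrist7')
a=cv2.imread('pics/scene7.png')[160:330,180:350];b=cv2.imread('pics/side7.png')[50:220,170:340]
cv2.imwrite('pics/z7.png',cv2.resize(np.hstack([a,b]),None,fx=2.3,fy=2.3,interpolation=cv2.INTER_CUBIC))
o=telemetry.get_obs(); print(o['wrist_force'],o['time'])
E
```

```text
[-0.07791176  0.27566351  0.27435488] 12.45
```

View pics/z7.png

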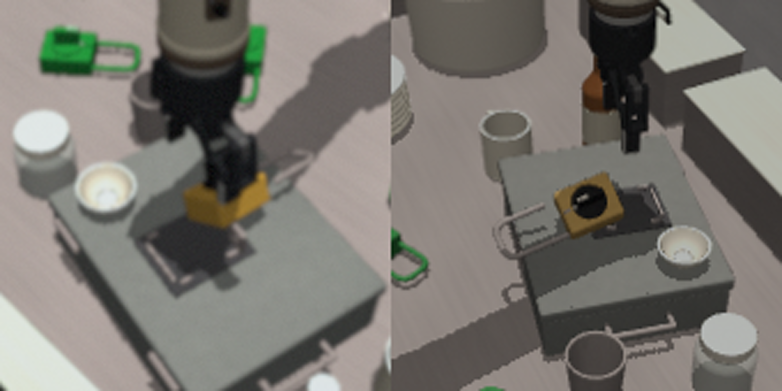

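View pics/wrist7.png

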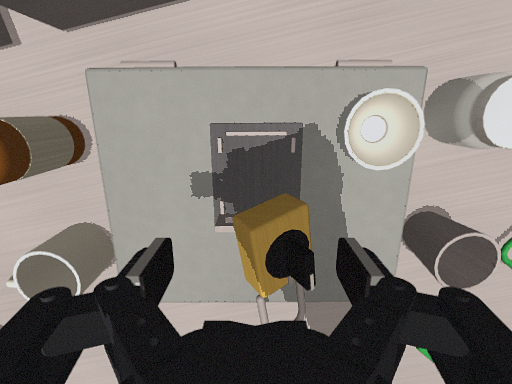

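```bash
python3 - <<'E'
from h import *
a=cv2.imread('pics/wrist7.png')[110:330,160:380];cv2.imwrite('pics/w7z.png',cv2.resize(a,None,fx=2.7,fy=2.7,interpolation=cv2.INTER_CUBIC))
b=cv2.imread('pics/side7.png')[90:190,200:320];cv2.imwrite('pics/sd7z.png',cv2.resize(b,None,fx=6,fy=6,interpolation=cv2.INTER_CUBIC))
b=cv2.imread('pics/scene7.png')[215:290,225:325];cv2.imwrite('pics/sc7z.png',cv2.resize(b,None,fx=7,fy=7,interpolation=cv2.INTER_CUBIC))
E
```

```text
(no output)
```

View pics/w7z.png

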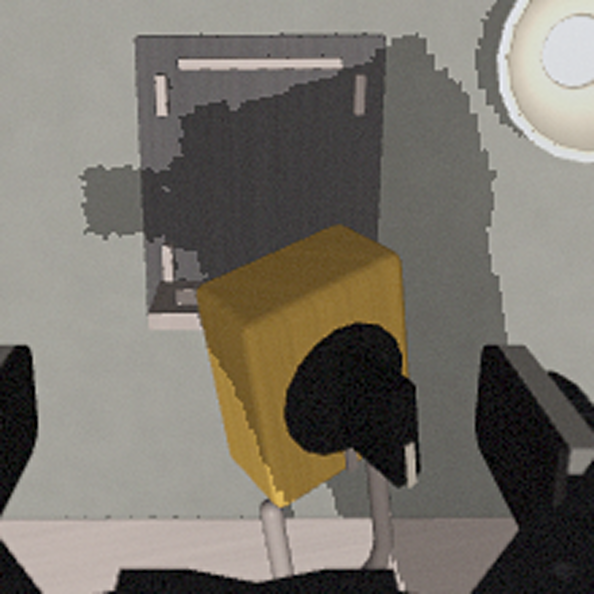

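View pics/sd7z.png

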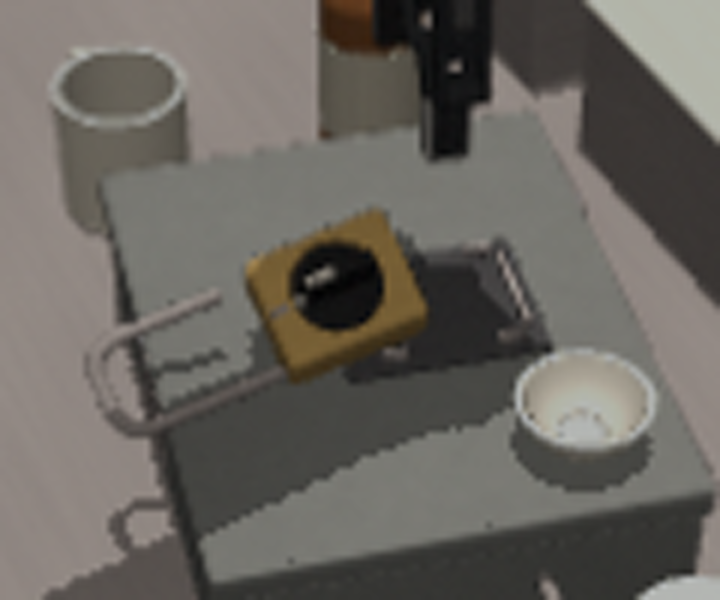

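View pics/sc7z.png

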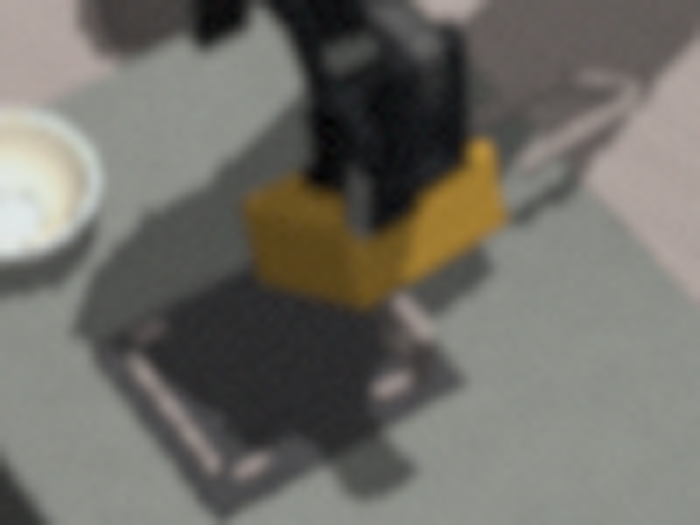

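```bash
cat > pnp.py <<'E'
from h import *
from scipy.spatial.transform import Rotation as Ro
def pnp(fn,obj,pix):
    K,d,T=cal(fn)
    obj=np.array(obj,float);pix=np.array(pix,float)
    ok,rv,tv=cv2.solvePnP(obj,pix,K,d,flags=cv2.SOLVEPNP_SQPNP)
    rv,tv=cv2.solvePnPRefineLM(obj,pix,K,d,rv,tv)
    rp=cv2.projectPoints(obj,rv,tv,K,d)[0].reshape(-1,2)
    F=np.diag([1,-1,-1.]); R=cv2.Rodrigues(rv)[0]
    Rw=T[:3,:3].T@F@R; tw=T[:3,:3].T@(F@tv.ravel()-T[:3,3])
    return Rw,tw,np.abs(rp-pix).max(1)
E
python3 - <<'E'
from pnp import *
h=np.array([37,30,17.])
S=lambda a,b,c:h*[a,b,c]
obj=[S(1,1,1),S(1,-1,1),S(-1,1,1),S(1,1,-1),S(1,-1,-1),S(-1,1,-1)]
pz=np.array([[245,328],[402,258],[283,503],[198,292],[340,226],[232,455]],float)
R,t,e=pnp('wrist7',obj,pz/2.7+[160,110])
print(t,e); print(R.round(3)); print(Ro.from_matrix(R).as_euler('xyz',degrees=True))
allc=np.array([S(a,b,c) for a in(-1,1) for b in(-1,1) for c in(-1,1)])
W=allc@R.T+t; print(np.c_[allc,W].round(1))
pts=np.array([S(-1,1,1),S(1,1,1),S(1,-1,1),S(-1,-1,-1),[-123,0,-1],[-18,0,47]])@R.T+t
print('bow',pts[4]); print((proj('side7',pts)-[200,90])*6); print((proj('scene7',pts)-[225,215])*7)
E
```

```text
[531.61289806  22.73637262 104.52968003] [0.73786795 0.93574397 1.3630193  1.48192862 0.37170288 0.98842856]
[[ 0.987 -0.028 -0.161]
 [-0.054  0.876 -0.479]
 [ 0.154  0.481  0.863]]
[29.15714776 -8.87663511 -3.11332028]
[[-37.  -30.  -17.  498.7   6.6  69.7]
 [-37.  -30.   17.  493.2  -9.7  99. ]
 [-37.   30.  -17.  497.   59.2  98.6]
 [-37.   30.   17.  491.5  42.9 127.9]
 [ 37.  -30.  -17.  571.7   2.6  81.1]
 [ 37.  -30.   17.  566.2 -13.7 110.5]
 [ 37.   30.  -17.  570.   55.2 110. ]
 [ 37.   30.   17.  564.5  38.9 139.3]]
bow [410.42646601  29.81577872  84.68703162]
[[223.72121415 289.60918087]
 [362.82608875 233.38197042]
 [413.3230358  341.47841758]
 [271.45476506 418.2826227 ]
 [ 85.32672607 421.86765254]
 [286.4935049  309.90589365]]
[[508.99495852 148.88061616]
 [363.46012495 240.46651025]
 [251.46064144 209.15488529]
 [414.46263377 202.83689652]
 [614.30896736  82.24761191]
 [397.26550766  83.57009047]]
```

```bash
cat >> pnp.py <<'E'
from scipy.optimize import least_squares
def multi(obs,R0,t0):
    # obs: list of (fn, obj Nx3, pix Nx2, sigma)
    r0=Ro.from_matrix(R0).as_rotvec()
    def f(p):
        R=Ro.from_rotvec(p[:3]).as_matrix()
        return np.concatenate([((proj(fn,np.array(o)@R.T+p[3:])-np.array(u))/s).ravel() for fn,o,u,s in obs])
    r=least_squares(f,np.r_[r0,t0],loss='soft_l1')
    return Ro.from_rotvec(r.x[:3]).as_matrix(),r.x[3:],f(r.x)
E
cat > fit7.py <<'E'
from pnp import *
h=np.array([36.,29,16.])
S=lambda a,b,c:h*[a,b,c]
obj=[S(1,1,1),S(1,-1,1),S(-1,1,1),S(1,1,-1),S(1,-1,-1),S(-1,1,-1)]
pw=np.array([[245,328],[402,258],[283,503],[198,292],[340,226],[232,455]],float)/2.7+[160,110]
os=[S(-1,1,1),S(1,1,1),S(1,-1,1)]; ps=np.array([[250,266],[378,214],[424,308]])/6+[200,90]
R,t,e=pnp('wrist7',obj,pw)
R,t,r=multi([('wrist7',obj,pw,1),('side7',os,ps,1)],R,t)
print(t,r.reshape(-1,2).round(1)); print(R.round(3)); print(Ro.from_matrix(R).as_euler('xyz',degrees=True))
H=h+1
allc=np.array([H*[a,b,c] for a in(-1,1) for b in(-1,1) for c in(-1,1)])
W=allc@R.T+t; print(np.c_[allc,W].round(1))
P=np.array([[-123,0,-1.],[-123,24,-1],[-123,-24,-1]])@R.T+t; print('bow',P); print((proj('side7',P)-[200,90])*6)
E
python3 fit7.py
```

```text
[538.0883769   22.31944418 117.38684248] [[ 0.4  0.5]
 [-0.2 -0.8]
 [-0.8  2.5]
 [-0.6 -1.8]
 [ 0.4 -0.6]
 [ 0.6  0.1]
 [-2.1  0.4]
 [-0.7 -0.2]
 [-0.2  1.6]]
[[ 0.984 -0.029 -0.174]
 [-0.059  0.874 -0.482]
 [ 0.166  0.485  0.859]]
[29.43223741 -9.54678436 -3.42159872]
[[-37.  -30.  -17.  505.5   6.5  82.1]
 [-37.  -30.   17.  499.6  -9.9 111.3]
 [-37.   30.  -17.  503.7  58.9 111.2]
 [-37.   30.   17.  497.8  42.5 140.4]
 [ 37.  -30.  -17.  578.3   2.1  94.4]
 [ 37.  -30.   17.  572.4 -14.3 123.6]
 [ 37.   30.  -17.  576.6  54.6 123.5]
 [ 37.   30.   17.  570.7  38.2 152.7]]
bow [[417.18160567  30.04064134  96.12806115]
 [416.47663119  51.02261776 107.7581805 ]
 [417.88658014   9.05866491  84.4979418 ]]
[[ 96.15124985 400.26821595]
 [ 76.91666749 356.41610917]
 [115.55089758 444.46513528]]
```

The lock has come out of the hasp and is propped on the eye lug: case centre about (538,22,117), rolled 29°, shackle still out. The pull step was held at the stop for about 1 s beforehand. I can only turn about the tool's z, so I'll push the lock off the lug with closed fingers so that it lies flat on the lid, then grasp it.

{"fn": "drive_tool", "kwargs": {"commands": [[[0,0,0],-4.5],[[0,0,0],-4.5],[[-0.022,-0.019,0],0],[[-0.022,-0.019,0],0],[[-0.022,-0.018,0],0],[[0,0,0],0],[[0,0,0],0]], "gripper": 1}}

```text
time: 13.15
eef_pos: [526.8, 91.2, 206.7]
orientation: [3.142, -0.0, -0.056]
wrist_force: [1.1, -0.7, 0.0]
finger_gap: -0.2
```

```bash
python3 - <<'E'
from h import *
o=telemetry.get_obs(); print(o['eef_pos'],o['orientation'],o['finger_gap'],o['wrist_force'])
snap('wrist','wrist8');snap('scene','scene8')
a=cv2.imread('pics/scene8.png')[160:330,180:350];b=cv2.imread('pics/wrist8.png')
cv2.imwrite('pics/z8.png',np.hstack([cv2.resize(a,(384,384)),cv2.resize(b,(416,384))]))
E
```

```text
[526.75802587  91.24234873 206.68524224] [ 3.14151208e+00 -4.03888347e-04 -5.55509245e-02] -0.16929627329723124 [ 1.05985626 -0.69901535  0.04414341]
```

View pics/z8.png

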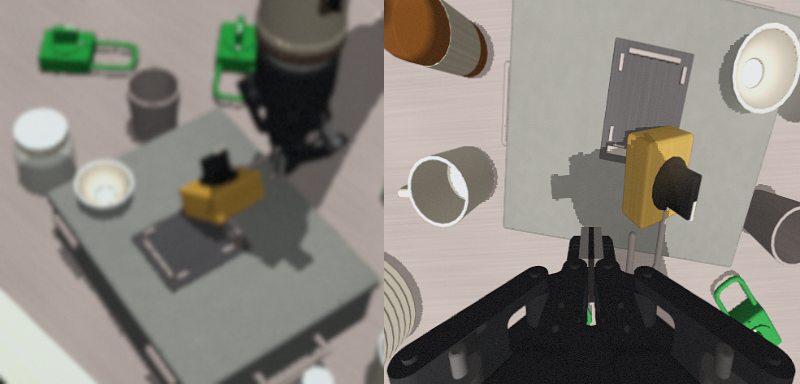

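The finger is to the lock's left (+y) and clear of it, with the hasp and lug above and to the right. Descending beside it.

{"fn": "drive_tool", "kwargs": {"commands": [[[0,0,0.025],0],[[0,0,0.025],0],[[0,0,0.025],0],[[0,0,0.018],0],[[0,0,0.015],0],[[0,0,0],0],[[0,0,0],0]]}}

```text
time: 13.95
eef_pos: [527.9, 89.9, 98.3]
orientation: [3.141, 0.0, -0.059]
wrist_force: [-0.5, -0.1, 0.1]
finger_gap: 0.1
```

{"fn": "drive_tool", "kwargs": {"commands": [[[0,0.004,0],0],[[0,0.004,0],0],[[0,0.004,0],0],[[0,0.004,0],0],[[0,0.004,0],0],[[0,0.004,0],0],[[0,0,0],0]]}}

```text
time: 14.65
eef_pos: [527.8, 69.0, 100.3]
orientation: [-3.139, -0.004, -0.056]
wrist_force: [-1.5, 5.7, 9.5]
finger_gap: 0.2
```

{"fn": "drive_tool", "kwargs": {"commands": [[[0,0.003,0],0],[[0,0.003,0],0],[[0,0.003,0],0],[[0,0.003,0],0],[[0,0,0],0],[[0,0,0],0]]}}

```text
time: 15.25
eef_pos: [527.0, 63.9, 101.9]
orientation: [-3.132, -0.004, -0.051]
wrist_force: [-7.7, 18.5, 23.5]
finger_gap: -0.0
```

```bash
python3 - <<'E'
from h import *
o=telemetry.get_obs(); print(o['eef_pos'],o['orientation'],o['finger_gap'],o['wrist_force'])
snap('side','side9');snap('scene','scene9')
a=cv2.imread('pics/scene9.png')[160:330,180:350];b=cv2.imread('pics/side9.png')[50:220,170:340]
cv2.imwrite('pics/z9.png',cv2.resize(np.hstack([a,b]),None,fx=2.3,fy=2.3,interpolation=cv2.INTER_CUBIC))
E
```

```text
[527.04938849  63.94145723 101.94588577] [-3.13235567 -0.00433661 -0.05052604] -0.02381550943832755 [-7.66599757 18.46154419 23.53404848]
```

View pics/z9.png

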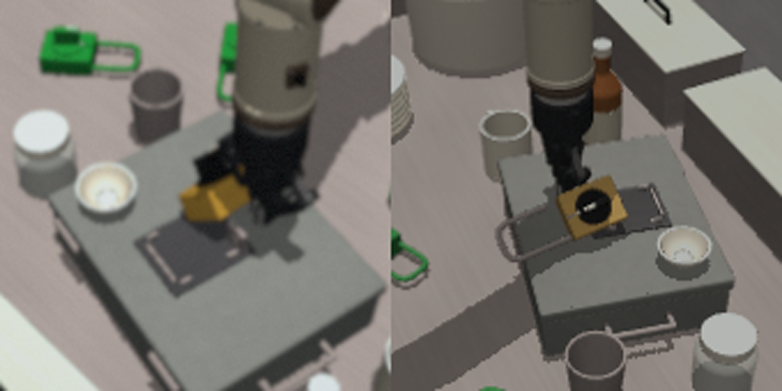

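The wide linkage behind the fingertips is pressing on the case's raised edge (23 N upward). I'll back off, turn 90° so the linkage runs along the lock, and push with the narrow side.

{"fn": "drive_tool", "kwargs": {"commands": [[[0,-0.015,0],0],[[0,-0.02,0],0],[[0,-0.01,0],0],[[0,0,-0.03],0],[[0,0,-0.03],0],[[0,0,0],0],[[0,0,0],0]]}}

```text
time: 16.05
eef_pos: [528.5, 99.1, 158.8]
orientation: [3.141, -0.001, -0.058]
wrist_force: [-1.0, -0.1, -0.9]
finger_gap: 0.0
```

{"fn": "drive_tool", "kwargs": {"commands": [[[0,0,0],-8.3],[[0,0,0],-8.3],[[0,0,0],-8.3],[[0,0,0],-8.3],[[0,0,0],-8.3],[[0,0,0],-8.3],[[0,0,0],-8.3],[[0,0,0],-8.3],[[0,0,0],-8.3],[[0,0,0],-8.3],[[0,0,0],-7],[[0,0,0],0]]}}

```text
time: 17.25
eef_pos: [527.0, 98.9, 156.8]
orientation: [-3.139, 0.0, 1.514]
wrist_force: [0.2, 0.4, -0.5]
finger_gap: -0.2
```

```bash
python3 - <<'E'
from h import *
o=telemetry.get_obs(); print(o['eef_pos'],o['orientation'],o['finger_gap'],o['wrist_force'],o['qpos'])
snap('wrist','wrist10');snap('scene','scene10');snap('side','side10')
a=cv2.imread('pics/scene10.png')[160:330,180:350];b=cv2.imread('pics/side10.png')[50:220,170:340]
cv2.imwrite('pics/z10.png',cv2.resize(np.hstack([a,b]),None,fx=2.3,fy=2.3,interpolation=cv2.INTER_CUBIC))
E
```

```text
[527.00905996  98.94472987 156.78378168] [-3.13872856e+00  3.02004733e-04  1.51359921e+00] -0.23957196979012718 [ 0.18697433  0.355195   -0.48278887] [ 0.10041498  0.3884515  -0.40982919  1.90347389  0.19439814  0.89118364
 -0.4626063 ]
```

View pics/z10.png

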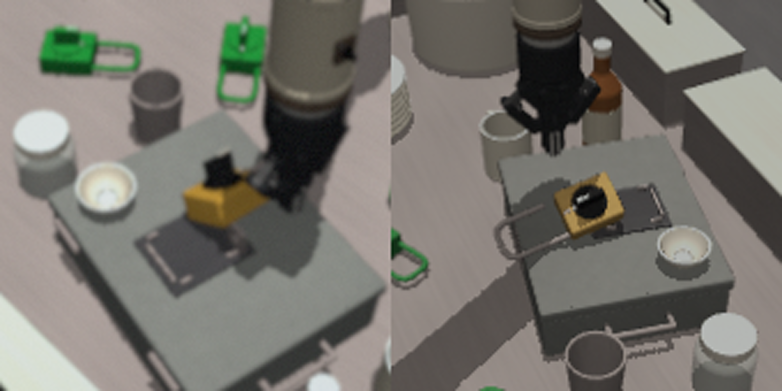

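View pics/wrist10.png

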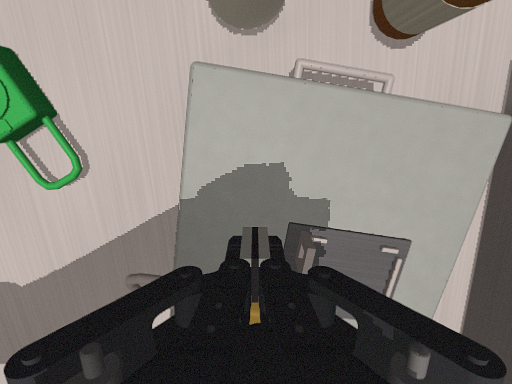

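{"fn": "drive_tool", "kwargs": {"commands": [[[0,0,0.02],0],[[0,0,0.02],0],[[0,0,0.016],0],[[-0.01,0,0],0],[[-0.01,0,0],0],[[0,0,0],0]]}}

```text
time: 18.0
eef_pos: [527.5, 77.1, 103.0]
orientation: [3.141, 0.001, 1.51]
wrist_force: [0.2, -0.2, -0.5]
finger_gap: 0.2
```

{"fn": "drive_tool", "kwargs": {"commands": [[[-0.004,0,0],0],[[-0.004,0,0],0],[[-0.004,0,0],0],[[-0.004,0,0],0],[[0,0,0],0]]}}

```text
time: 18.5
eef_pos: [524.9, 66.6, 102.6]
orientation: [-3.14, -0.003, 1.515]
wrist_force: [-2.9, 7.0, 1.9]
finger_gap: 0.2
```

```bash
python3 - <<'E'
from h import *
snap('scene','scene11');snap('side','side11')
a=cv2.imread('pics/scene11.png')[160:330,180:350];b=cv2.imread('pics/side11.png')[50:220,170:340]
cv2.imwrite('pics/z11.png',cv2.resize(np.hstack([a,b]),None,fx=2.3,fy=2.3,interpolation=cv2.INTER_CUBIC))
E
```

```text
(no output)
```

View pics/z11.png

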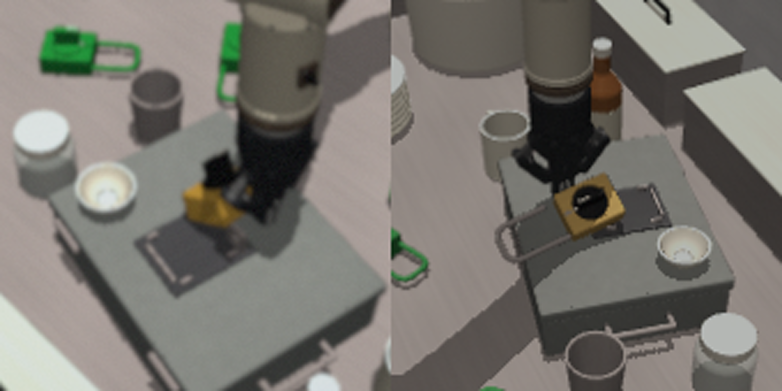

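A 7 N sideways push doesn't move it; it probably catches on a hasp stop. I'll push from the rear end towards the shackle instead, which takes the case off both the lug and the stops.

{"fn": "drive_tool", "kwargs": {"commands": [[[0.02,0,0],0],[[0.015,0,0],0],[[0,0,-0.04],0],[[0,0,-0.04],8],[[0,0,-0.015],8],[[0,0,0],8.3],[[0,0,0],8.3],[[0,0,0],8.3],[[0,0,0],8.3],[[0,0,0],8.3],[[0,0,0],8.3],[[0,0,0],8.3]]}}

```text
time: 19.8
eef_pos: [528.0, 99.1, 197.4]
orientation: [3.142, -0.0, 0.215]
wrist_force: [-0.7, -0.2, -0.4]
finger_gap: -0.2
```

{"fn": "drive_tool", "kwargs": {"commands": [[[0,0,0],8.3],[[0,0,0],7.6],[[0.02,0.018,0],0],[[0.02,0.018,0],0],[[0.02,0.018,0],0],[[0.02,0.018,0],0],[[0,0,0],0],[[0,0,0],0]]}}

```text
time: 20.6
eef_pos: [603.7, 22.1, 197.0]
orientation: [-3.141, 0.001, -0.058]
wrist_force: [0.2, 0.9, 0.2]
finger_gap: -0.3
```

```bash
python3 - <<'E'
from h import *
o=telemetry.get_obs(); print(o['eef_pos'],o['orientation'],o['finger_gap'],o['wrist_force'],o['qpos'])
snap('wrist','wrist12');snap('scene','scene12');snap('side','side12')
a=cv2.imread('pics/scene12.png')[160:330,180:350];b=cv2.imread('pics/side12.png')[50:220,170:340]
cv2.imwrite('pics/z12.png',cv2.resize(np.hstack([a,b]),None,fx=2.3,fy=2.3,interpolation=cv2.INTER_CUBIC))
E
```

```text
[603.65526131  22.12021581 196.98724797] [-3.14141313e+00  6.93836636e-04 -5.83555689e-02] -0.2571521995272309 [0.19371301 0.87549877 0.15446997] [-0.00577173  0.42257387 -0.09748119  1.71319986  0.04685384  1.00875021
 -1.74888598]
```

View pics/z12.png

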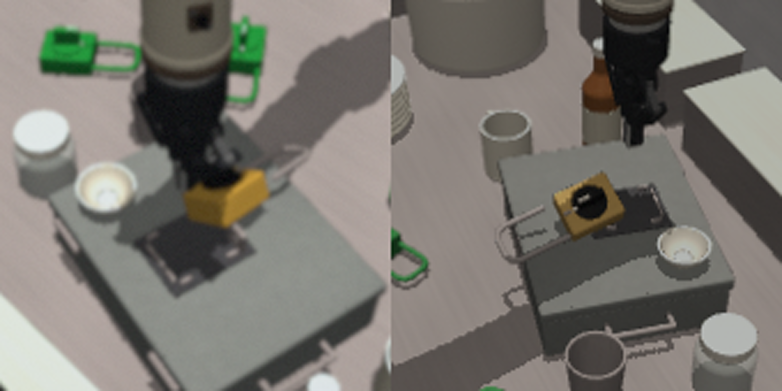

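View pics/wrist12.png

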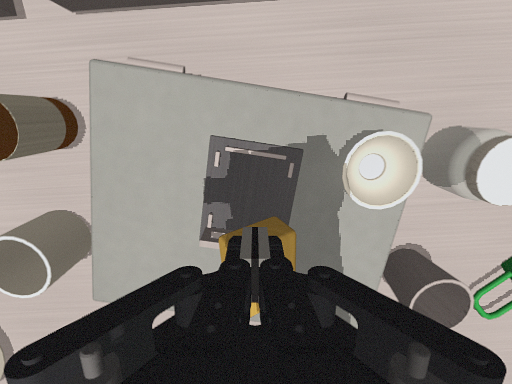

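{"fn": "drive_tool", "kwargs": {"commands": [[[0.008,0,0.02],0],[[0,0,0.025],0],[[0,0,0.025],0],[[0,0,0.02],0],[[0,0,0.006],0],[[0,0,0],0],[[0,0,0],0]]}}

```text
time: 21.45
eef_pos: [612.4, 22.3, 102.4]
orientation: [-3.141, -0.002, -0.057]
wrist_force: [-1.3, -0.2, 0.5]
finger_gap: 0.4
```

{"fn": "drive_tool", "kwargs": {"commands": [[[-0.006,0,0],0],[[-0.006,0,0],0],[[-0.006,0,0],0],[[-0.004,0,0],0],[[0,0,0],0]]}}

```text
time: 21.95
eef_pos: [589.7, 23.0, 101.9]
orientation: [-3.141, -0.001, -0.057]
wrist_force: [1.7, 0.8, 0.7]
finger_gap: 0.3
```

{"fn": "drive_tool", "kwargs": {"commands": [[[-0.004,0,0],0],[[-0.004,0,0],0],[[-0.004,0,0],0],[[0,0,0],0],[[0,0,0],0]]}}

```text
time: 22.45
eef_pos: [576.4, 23.8, 100.8]
orientation: [3.141, 0.003, -0.057]
wrist_force: [0.0, -0.7, 1.1]
finger_gap: 0.3
```

```bash
python3 - <<'E'
from h import *
snap('scene','scene13');snap('side','side13')
a=cv2.imread('pics/scene13.png')[160:330,180:350];b=cv2.imread('pics/side13.png')[50:220,170:340]
cv2.imwrite('pics/z13.png',cv2.resize(np.hstack([a,b]),None,fx=2.3,fy=2.3,interpolation=cv2.INTER_CUBIC))
E
```

```text
(no output)
```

View pics/z13.png

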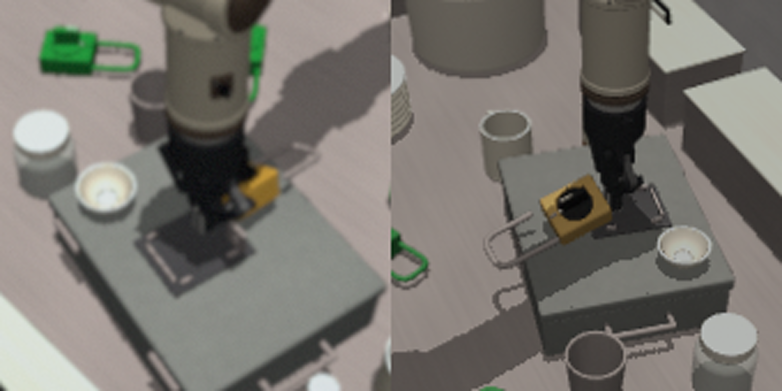

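{"fn": "drive_tool", "kwargs": {"commands": [[[-0.004,0,0],0],[[-0.004,0,0],0],[[-0.004,0,0],0],[[0,0,0],0],[[0,0,0],0]]}}

```text
time: 23.05
eef_pos: [565.6, 24.5, 101.3]
orientation: [-3.141, 0.0, -0.057]
wrist_force: [2.1, 0.2, -1.5]
finger_gap: -0.2
```

```bash
python3 - <<'E'
from h import *
snap('scene','scene14');snap('side','side14')
a=cv2.imread('pics/scene14.png')[160:330,180:350];b=cv2.imread('pics/side14.png')[50:220,170:340]
cv2.imwrite('pics/z14.png',cv2.resize(np.hstack([a,b]),None,fx=2.3,fy=2.3,interpolation=cv2.INTER_CUBIC))
E
```

```text
(no output)
```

View pics/z14.png

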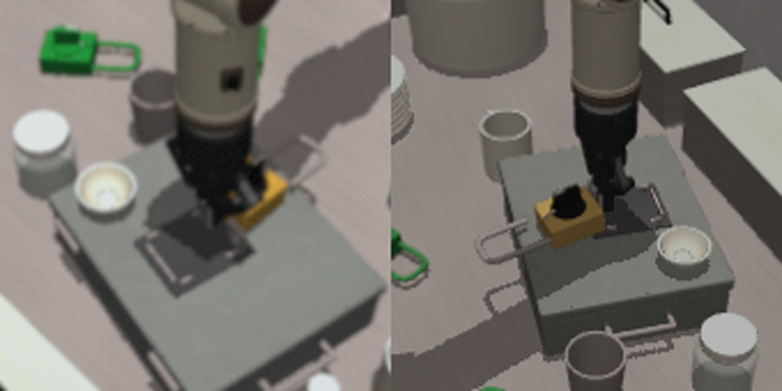

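The case now looks flat, with the dial on top (right panel 570,205). Backing off, rising, opening and looking from the wrist.

{"fn": "drive_tool", "kwargs": {"commands": [[[0.015,0,0],0],[[0.01,0,-0.02],0],[[0,0,-0.04],0],[[0,0,-0.04],0],[[-0.02,0,0],0],[[-0.02,0,0],0],[[-0.02,0,0],0],[[0,0,0],0],[[0,0,0],0]]}}

```text
time: 24.05
eef_pos: [531.0, 26.4, 201.5]
orientation: [-3.142, -0.0, -0.057]
wrist_force: [0.3, -1.0, 0.2]
finger_gap: -0.3
```

{"fn": "drive_tool", "kwargs": {"commands": [[[0,0,0],0],[[0,0,0],0],[[0,0,0],0],[[0,0,0],0],[[0,0,0],0]], "gripper": -1}}

```text
time: 24.55
eef_pos: [531.0, 26.4, 201.2]
orientation: [-3.142, 0.0, -0.058]
wrist_force: [0.2, -0.4, 0.2]
finger_gap: 72.6
```

```bash
python3 - <<'E'
from h import *
o=telemetry.get_obs(); print(o['eef_pos'],o['orientation'],o['finger_gap'],o['wrist_force'])
snap('wrist','wrist15');snap('side','side15')
a=cv2.imread('pics/wrist15.png');cv2.imwrite('pics/w15z.png',cv2.resize(a[170:384,140:370],None,fx=2.8,fy=2.8,interpolation=cv2.INTER_CUBIC))
b=cv2.imread('pics/side15.png')[90:190,190:310];cv2.imwrite('pics/sd15z.png',cv2.resize(b,None,fx=6,fy=6,interpolation=cv2.INTER_CUBIC))
E
```

```text
[530.96165815  26.35573202 201.16705369] [-3.14155236e+00  2.09909255e-04 -5.76207287e-02] 72.5724796024116 [ 0.20673893 -0.38430669  0.18554813]
```

View pics/w15z.png

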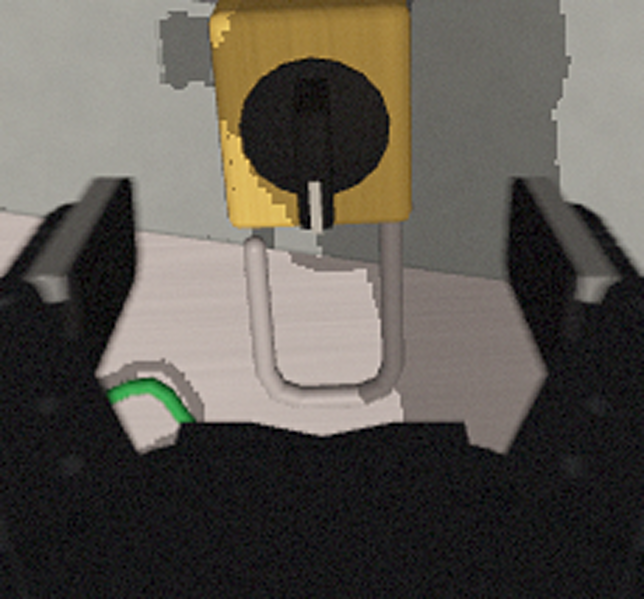

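View pics/sd15z.png

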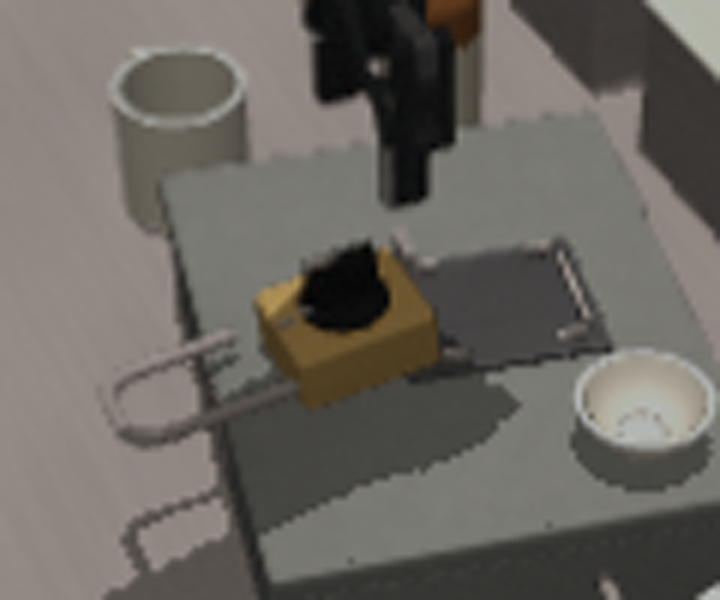

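```bash
python3 - <<'E'
from pnp import *
p=np.array([[230,226],[409,221],[411,8],[211,11],[330,393],[314,215],[312,85]])/2.8+[140,170]
for z in (119,123):
    P=onz('wrist15',p[:4],z); c=P.mean(0)
    print(z,P[:,:2].round(1).tolist(),c.round(1),[round(float(np.linalg.norm(P[i]-P[(i+1)%4])),1) for i in range(4)])
    d=(P[2]+P[3]-P[0]-P[1])/2; print('yaw',np.degrees(np.arctan2(d[1],d[0])))
print('bow',onz('wrist15',p[4:5],101)); print('bar',onz('wrist15',p[5:],149.5))
S=lambda a,b,c:np.array([36.,29,16])*[a,b,c]
ob=[S(-1,1,1),S(-1,-1,1),S(1,-1,1),S(1,1,1)]
os=[S(-1,1,1),S(1,-1,1),S(1,-1,-1),S(-1,-1,-1),S(-1,-1,1)]; ps=np.array([[260,297],[436,317],[438,357],[308,407],[298,366]])/6+[190,90]
R0=Ro.from_euler('xyz',[0,0,-4],degrees=True).as_matrix()
R,t,r=multi([('wrist15',ob,p[:4],1),('side15',os,ps,1)],R0,np.array([520,22,102.]))
print(t,Ro.from_matrix(R).as_euler('xyz',degrees=True),r.reshape(-1,2).round(1))
E
```

```text
119 [[481.8, 58.4], [480.1, 0.8], [550.0, -1.7], [552.6, 57.5]] [516.1  28.8 119. ] [57.6, 70.0, 59.2, 70.9]
yaw -1.37789914416994
123 [[483.9, 57.8], [482.3, 1.2], [551.0, -1.2], [553.5, 56.9]] [517.7  28.6 123. ] [56.6, 68.7, 58.2, 69.6]
yaw -1.3778991441699369
bow [[400.81999829  30.45104055 101.        ]]
bar [[499.9916756   29.94489269 149.5       ]
 [537.83063171  28.13742369 149.5       ]]
[517.91746303  28.45159982 105.26292206] [-0.89391876 -4.77421173 -1.52821685] [[-0.1 -0.4]
 [ 0.1  0. ]
 [ 0.2 -0.4]
 [ 0.   0.5]
 [-1.2 -0.8]
 [-0.2 -0.7]
 [ 0.4  0.6]
 [-0.4  0.8]
 [-0.1 -0.3]]
```

The case lies nearly flat: centre (517.5, 28.6), z about 104, yaw -1.5°, tilt about 5° where its rear edge rests on the hasp plate. The bow is about 120 mm from the centre, so the shackle is open. Aligning and descending to grasp.

{"fn": "drive_tool", "kwargs": {"commands": [[[0,0,0],-1.8],[[-0.008,-0.001,0],0],[[-0.008,-0.001,0],0],[[0,0,0.025],0],[[0,0,0.025],0],[[0,0,0.02],0],[[0,0,0],0],[[0,0,0],0]]}}

```text
time: 25.45
eef_pos: [514.4, 28.9, 131.6]
orientation: [-3.142, 0.001, -0.026]
wrist_force: [0.6, -0.5, 0.8]
finger_gap: 85.7
```

```bash
python3 - <<'E'
from h import *
o=telemetry.get_obs(); print(o['eef_pos'],o['orientation'],o['finger_gap'],o['wrist_force'])
snap('wrist','wrist16')
E
```

```text
[514.43733152  28.91823457 131.58009287] [-3.14155234e+00  6.45502211e-04 -2.59826215e-02] 85.73314308431272 [ 0.56657129 -0.45333495  0.75818915]
```

View pics/wrist16.png

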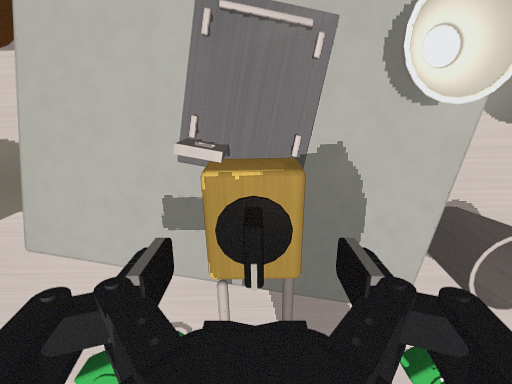

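The lock is centred between the open jaws (case columns 204–302, jaw centre about 255) and aligned with them. Down and close.

{"fn": "drive_tool", "kwargs": {"commands": [[[0,0,0.015],0],[[0,0,0.015],0],[[0,0,0.012],0],[[0,0,0],0],[[0,0,0],0]]}}

```text
time: 26.0
eef_pos: [515.3, 28.8, 89.8]
orientation: [-3.141, -0.001, -0.026]
wrist_force: [-0.6, 1.0, 0.1]
finger_gap: 85.0
```

{"fn": "drive_tool", "kwargs": {"commands": [[[0,0,0],0],[[0,0,0],0],[[0,0,0],0],[[0,0,0],0],[[0,0,0],0],[[0,0,0],0],[[0,0,0],0],[[0,0,0],0]], "gripper": 1, "newtons": 80}}

```text
time: 26.8
eef_pos: [515.7, 28.7, 90.6]
orientation: [-3.142, -0.002, -0.026]
wrist_force: [-1.5, -1.0, 6.2]
finger_gap: 58.8
```

{"fn": "drive_tool", "kwargs": {"commands": [[[0,0,-0.005],0],[[0,0,-0.01],0],[[0,0,-0.015],0],[[0,0,-0.02],0],[[0,0,-0.02],0],[[0,0,-0.02],0],[[0,0,-0.02],0],[[0,0,-0.015],0],[[0,0,-0.006],0],[[0,0,0],0],[[0,0,0],0],[[0,0,0],0]]}}

```text
time: 28.0
eef_pos: [514.1, 28.7, 219.2]
orientation: [3.141, 0.002, -0.026]
wrist_force: [-0.1, -0.3, -5.3]
finger_gap: 58.5
```

```bash
python3 - <<'E'
from h import *
o=telemetry.get_obs(); print(o['eef_pos'],o['orientation'],o['finger_gap'],o['wrist_force'])
snap('side','side17');snap('scene','scene17');snap('wrist','wrist17')
a=cv2.imread('pics/scene17.png')[140:330,200:390];b=cv2.imread('pics/side17.png')[30:220,160:350]
cv2.imwrite('pics/z17.png',cv2.resize(np.hstack([a,b]),None,fx=2.1,fy=2.1,interpolation=cv2.INTER_CUBIC))
E
```

```text
[514.05684622  28.71876664 219.22770349] [ 3.14139932e+00  2.09743219e-03 -2.60550112e-02] 58.515103114643416 [-0.10965893 -0.33560618 -5.26103086]
```

View pics/z17.png

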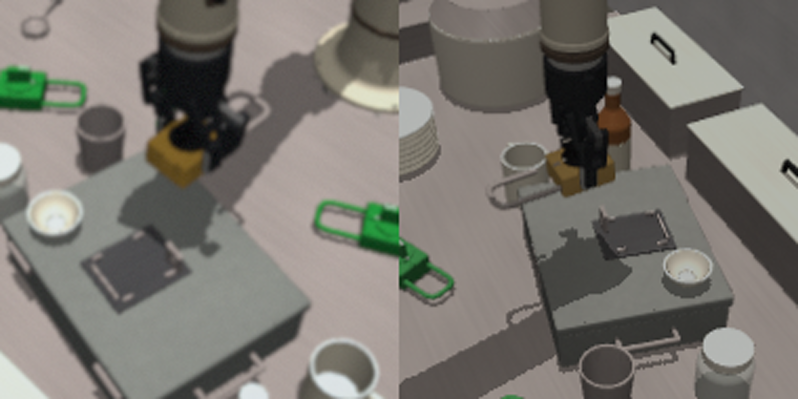

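View pics/wrist17.png

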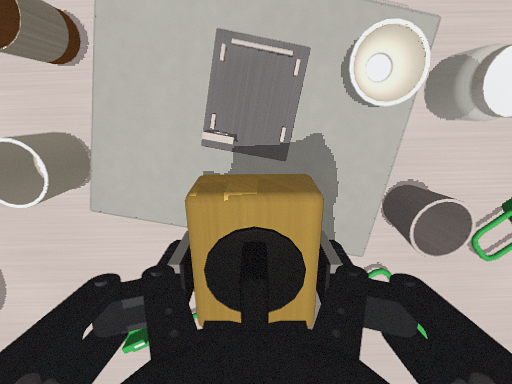

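```bash
python3 - <<'E'
from pnp import *
S=lambda a,b,c:np.array([36.,29,16])*[a,b,c]
a=cv2.imread('pics/side17.png')[90:150,190:290].copy(); a=cv2.resize(a,None,fx=7,fy=7,interpolation=cv2.INTER_CUBIC)
pw=np.array([[190,200],[319,199]])  # top +x corners (inner top edge)
for pit in (-4,0,4):
  R=Ro.from_euler('xyz',[0,pit,-1.5],degrees=True).as_matrix(); t=np.array([517.,28.7,234])
  print(pit,proj('wrist17',np.array([S(1,1,1),S(1,-1,1),S(1,1,-1),S(1,-1,-1)])@R.T+t).round(0).tolist())
  for s,c in ((20,(0,0,255)),(26,(0,255,0))):
    q=(proj('side17',np.array([[-97-s,y,-1] for y in(-11,0,11)])@R.T+t)-[190,90])*7
    if pit==0:
      for k in q: cv2.circle(a,tuple(int(v) for v in k),4,c,-1)
  if pit==0:
    for k in (proj('side17',np.array([S(-1,-1,1),S(-1,-1,-1),S(1,-1,1),S(1,-1,-1),S(-1,1,1)])@R.T+t)-[190,90])*7: cv2.circle(a,tuple(int(v) for v in k),4,(255,0,0),-1)
cv2.imwrite('pics/sd17z.png',a)
E
```

```text
-4 [[184.0, 194.0], [325.0, 194.0], [199.0, 172.0], [310.0, 172.0]]
0 [[185.0, 189.0], [323.0, 189.0], [200.0, 173.0], [309.0, 173.0]]
4 [[186.0, 185.0], [322.0, 185.0], [201.0, 174.0], [308.0, 174.0]]
```

View pics/sd17z.png

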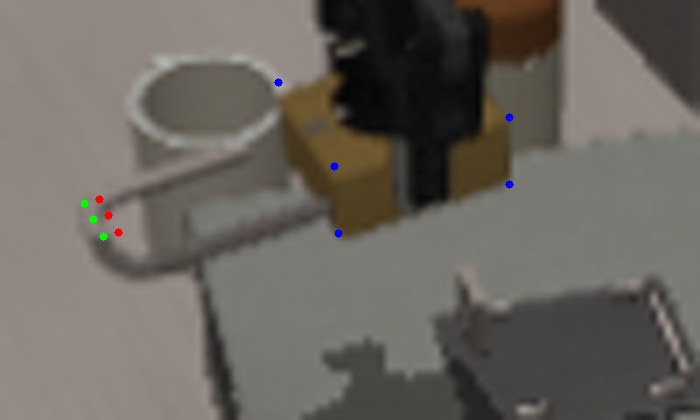

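The bow sits on the 26 mm prediction (green dots, about 93,220) and not the 20 mm one. The case is within about 5° of level and its centre is at about 232 mm. Handing in.

```bash
python3 - <<'E'
from bench import telemetry, sign_off
o=telemetry.get_obs(); print(o['time'],abs(o['qd']).max(),o['wrist_force'],o['finger_gap']); print(sign_off())
E
```

```text
28.15 0.005892519247814644 [-0.07958747  0.03913813 -4.8382177 ] 58.783952103414954
the job is handed in; nothing more can be done
None
```

The padlock is open and held above the box, and I handed the job in at about 28 s of the 58 s allowed. No verdict came back.

**What I did:** I turned the dial about 70° clockwise onto the mark and confirmed it in the wrist view with the shackle still shut. I then hooked the bow with closed fingers and pulled it to its stop. At the end of the pull it took 12.8 N without moving further.

**What went wrong:** When backing out of the shackle I told the gripper to open in the same call, so the jaws opened inside the shackle. That lifted the lock out of the hasp and left it tilted about 29° on the eye lug.
- A sideways push did not free it. One try pressed on the case with up to about 24 N of upward force, and I stopped it.
- Pushing it from its rear end, away from the hasp, laid it nearly flat on the lid. I then gripped the case by its long sides at 80 N and lifted it.

**Last checks:**
- **Grip:** the fingers stand 58.8 mm apart on the 60 mm case and carry about 5 N, with the arm practically still.
- **Height:** the case's centre is about 232 mm up, roughly 147 mm above the lid.
- **Level:** the dial is on top, within about 5° of level.
- **Shackle:** it is drawn out about 25 mm, judged by eye from one camera view to within a few millimetres.
- **Surroundings:** in the pictures, the other things on the counter and the bowl on the lid look unmoved; I did not measure them.

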